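Unbolt the jig's carriage and run it to its stop

TASK

The tube carriage of the plywood jig is locked by a barrel bolt. Lift the bolt's red-knobbed handle up out of its notch and slide the bolt fully out, away from the carriage; then push the carriage along its tracks until it rests against the wooden stop at the far end. Leave the bolt drawn, let go, and leave the tools and other loose things where they are.

Things in the scene. Friction and masses are not known exactly. Their poses are not given: they have to be found in the camera images.
- jig: jig fixed to the table: birch plywood board 300 (x) by 380 (y) by 18 mm, two low blue tracks along x. Origin: centre of its underside, on the table. x points away from the robot (within 0.35 rad), y left, z up; all directions below are the jig's. Carriage on its right (-y) half, barrel bolt on its left half. Wooden stop for the carriage at the far edge.
- notch (a point): middle of the notch (14 mm wide in y) at the top of the bolt's steel guard, 81 mm above the table. The guard is 16 mm thick in x and reaches 23 mm to -y and 82 mm to +y of here. The bolt's rod runs along y, 26 mm beyond (+x), its axis 63 mm above the table, in keepers and a block no higher than 78 mm, from 60 mm to -y to 86 mm to +y of here. The board is bare before the guard, under the knob.
- bolt (a joint): travel of the bolt along jig +y, away from the carriage, m: 0 = bolted (its nose sits 22 mm deep in the carriage's strike), 0.05 = fully drawn. Needs 2 to 3 N, stays where it is left, and cannot move more than about 2 mm while the handle lies in the notch.
- handle (a joint): angle of the bolt's handle about the rod, rad: 0 = right down in the notch (it points to -x, towards the robot, 0.44 rad above horizontal), growing as the knob swings up; 1.13 = straight up, 1.22 = end of travel. Clear of the guard above about 0.65. Starts between 0 and 0.2, in the notch. Friction about 0.08 N m (1 to 2 N at the knob); stays where it is left.
- knob (a point): centre of the red ball knob (diameter 28 mm) at the end of the bolt's handle, an aluminium-coloured bar 10 mm thick; this centre is 70 mm from the rod's axis. It travels with the bolt and swings with the handle. About 60 mm is free between the knob and the carriage's strike on its -y side.
- carriage (a joint): travel of the carriage along jig +x, away from the robot, m: 0 = where it is bolted, 0.09 = against the stop. Needs 3 to 5 N, stays where it is left; the bolt holds it until drawn about 25 mm.
- carriage_back (a point): middle of the carriage's flat wooden back, on its face towards the robot (facing -x), 85 mm above the table; the back is 150 mm wide, 18 thick, its top 115 mm above the table. The carriage (130 by 150 mm) holds a fixed black tube with a green end, its top 108 mm above the table. Its strike, a small wooden gate for the bolt's nose, is at its +y edge, 102 mm high.
- offcut: loose wood offcut 90 by 50 by 30 mm lying on the far left part of the jig's board, behind the bolt; to be left alone. Origin: centre of its underside
- glue: loose yellow glue bottle, diameter 48, height 120 mm, standing on the jig's board behind the bolt; to be left alone. Origin: centre of its underside
- hammer: loose hammer on the table beside the jig; to be left alone
- driver: loose screwdriver on the table beside the jig; to be left alone
- tape_roll: loose blue tape roll, diameter 90, height 36 mm, on the table beside the jig; to be left alone
- tin: loose tin, diameter 84, height 110 mm, on the table beside the jig; to be left alone

How it is judged:
On the way, in this order (a step that is already met when the one before it is completed fails the run):
1. the handle is lifted clear of the notch (above 0.7 rad) while the bolt is still home (value of joint handle above 0.7 rad and value of joint bolt below 0.03 m), for 0.05 s.
2. the bolt is fully drawn (more than 42 of 50 mm) while the carriage still stands at its locked place (value of joint bolt above 0.042 m and value of joint carriage below 0.02 m), for 0.1 s.
At the end, for the whole second after the job is handed in: the bolt stays drawn more than 42 of its 50 mm, and the carriage stands still within 7 mm of its stop (travel over 83 of 90 mm) (value of joint bolt above 0.042 m and value of joint carriage between 0.083 and 0.095 m and velocity of joint carriage below 0.01 m/s); the robot touches nothing.
It fails at once if a loose bystander (offcut, glue bottle, hammer, screwdriver, tape roll, tin) is moved more than 40 mm (distance of any of offcut, glue, hammer, driver, tape_roll, tin from where it was at the start of the episode above 0.04 m).
It also fails if it takes over 50 s, if anything falls off the work surface, if the arm or the gripper's body presses on something with over 40 N, if the wrist force passes 120 N, or if a joint passes its speed limit or range.

ROBOT

A 7-joint arm with a two-finger parallel gripper is mounted at the origin on the work surface. World frame = base frame: x ahead of the robot, y to its left, z up, the work surface at z = 0. Lengths are in m, angles in rad, forces in N, time in s.
With the tool pointing down it reaches from about 0.35 to 0.9 m from the base axis. Payload 19.9 kg.
Tool frame: the origin (TCP) lies at the very end of the fingers, on their centre line; the grasp point (between the pads) lies 19 mm behind it; z points along the fingers, y is the line along which they close (so a half turn about z gives the same grasp; the last joint's range is limited). The gripper opens to 85 mm and grips with 20 to 120 N. Pads are 22 mm wide; open, the fingers measure 114 mm over their backs; the gripper's body (76 mm by 85 mm) begins 54 mm behind the grasp point. The pads swing forward as they close: fully open they stand 13 mm farther back than shut.
Start: joints at [1.204, 0.417, -0.01, 1.614, 0.005, 1.111, -0.053], TCP at [0.2, -0.592, 0.231] pointing down, gripper open.
Joint ranges: [-2.81, 2.81], [-0.39, 2.02], [-1.27, 1.25], [0.06, 2.57], [-1.19, 4.33], [0.19, 2], [-2.82, 2.82]. Speed limits (rad/s): [1.89, 1.89, 2.39, 2.39, 3.01, 3.01, 3.01].

INTERFACE

Orientations are given as a unit quaternion [w, x, y, z].
In Python, from workcell import * gives the robot as it stands. The module is installed in compiled form; this text tells all that it offers. Calls block until the motion is done:
- movep(position, orientation): joint-space move of the TCP to a pose.
- move_straight(position, rotation=None, speed=0.15, max_force=None): straight line of the TCP; rotation=None keeps the orientation; speed is the mean speed in m/s. With max_force (N) it stops when the force on the tool has changed by that much, and returns True; else False.
- set_joints(angles): joint-space move.
- move_gripper(opening, newtons=None): finger opening in m; newtons is the grip in N (None keeps the last); returns when the fingers have stopped.
- hold(seconds).
- inverse_kinematics(position, orientation): joint angles nearest the present ones, or None.
- observe(): the state.
- camera(name): name is "side" or "top"; returns a dict with "pixels" (384x512x3 uint8, red, green, blue), "depth" (384x512 float32, m along the optical axis (not along the pixel's ray), 0 where there is no reading), "K" (3x3 intrinsics, pixels), "D" ([k1, k2, p1, p2, k3] as OpenCV has them; the pictures are not rectified), "rvec" (rotation vector, rad) and "tvec" (3), from world to camera coordinates, as OpenCV has them. Camera axes: x right, y down, z forward; pixel columns grow to the right and rows downward; lengths in m; the calibration is good to about 2 mm. A picture is of the moment at which its call begins.
A pose or a line that the arm cannot do raises MotionError and nothing moves.
- hand_in(): hands the job in; it is judged then, once.
The state is a dict: "time_s": time; "joints": joint angles; "dq": joint speeds; "joint_torque": joint torques, N m; "tool_pos": TCP position; "tool_rot": TCP orientation; "contact_force": force on the tool from outside, world axes, zero at the start; "moment": the same for the moment, N m; "gripper_width": finger opening in m; "finger_force": force on a finger pad.
Only numpy, scipy, OpenCV 4.12 (cv2) and the standard library are available. Lean on these libraries where they do the work, as an engineer would, in place of code of your own. Each camera call takes 0.05 s, during which the arm holds its last target. There are 200 camera calls.

## Working session

There is one attempt and no reset: what is moved stays moved. The work goes in short steps, each a Python script; the robot and the scene stay as the last script left them, time stands still between calls to the robot, and variables do not carry over. Pictures are saved under pics/ and viewed, at most 10 in all, crops included, and the job is handed in when it is done.

```bash
mkdir -p pics
cat > h.py <<'E'
from workcell import *
import numpy as np, cv2
def cloud(c):
    K,D=np.array(c["K"]),np.array(c["D"]);R=cv2.Rodrigues(np.array(c["rvec"]))[0];t=np.array(c["tvec"]).ravel()
    h,w=c["depth"].shape;u,v=np.meshgrid(np.arange(w),np.arange(h))
    n=cv2.undistortPoints(np.stack([u,v],-1).reshape(-1,1,2).astype(float),K,D).reshape(h,w,2)
    d=c["depth"][...,None]
    P=np.concatenate([n*d,d],-1)
    return (P-t)@R, c["depth"]>0
def save(c,n): cv2.imwrite("pics/"+n,c["pixels"][...,::-1])
E
python3 - <<'E'
from h import *
for n in("side","top"):
    c=camera(n);save(c,n+"0.png")
    P,ok=cloud(c);np.savez(n+"0.npz",P=P,ok=ok,img=c["pixels"])
    hsv=cv2.cvtColor(c["pixels"],cv2.COLOR_RGB2HSV)
    R=cv2.Rodrigues(np.array(c["rvec"]))[0];print(n,"cam at",-R.T@np.ravel(c["tvec"]),ok.mean())
    m=((hsv[...,0]<8)|(hsv[...,0]>172))&(hsv[...,1]>150)&(hsv[...,2]>80)
    k,l,s,ce=cv2.connectedComponentsWithStats(m.astype(np.uint8))
    for i in range(1,k):
        if s[i,4]>15:
            q=P[(l==i)&ok];print(s[i],ce[i],np.median(q,0) if len(q) else None)
E
```

```text
side cam at [0.21638347 0.96911856 0.64783681] 0.9960530598958334
[266 191   8   9  54] [269.2037037  194.92592593] [0.48790012 0.04154067 0.09994698]
[230 297  43  25 493] [251.6693712 309.2474645] [0.40052943 0.42327256 0.02273836]
top cam at [0.4265398  0.01832953 1.19166153] 0.9961496988932291
[243 211   9   9  69] [246.86956522 215.1884058 ] [0.48873066 0.03303248 0.10461646]
[112 231  12  35 277] [117.83393502 247.7833935 ] [0.40334999 0.41294232 0.02412759]
```

View pics/side0.png

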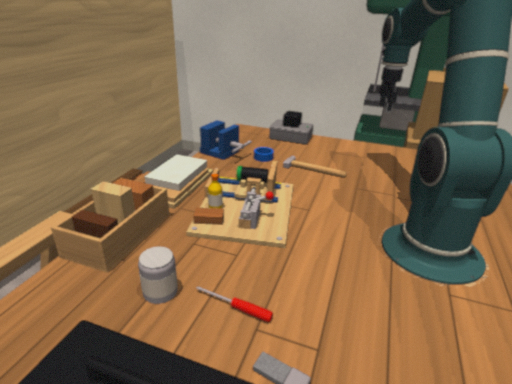

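View pics/top0.png

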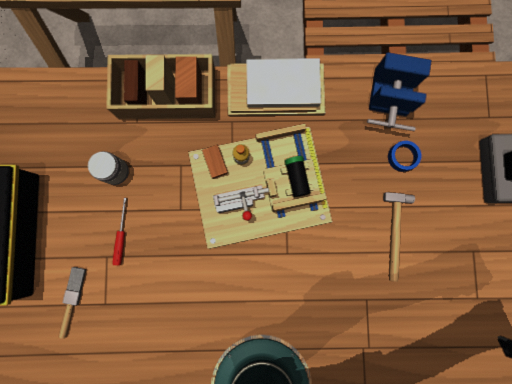

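The side view shows the knob at about (269,195). In the top view the knob is at (247,215), the bolt guard spans (215–265,187–212), the carriage with its green-ended tube is at (265–325,155–210), and its back is the bar near (300,202). Next I measure the jig yaw, knob, carriage back and notch.

Run:
```python
from h import *
from scipy.optimize import least_squares
T=np.load("top0.npz");S=np.load("side0.npz")
P,ok,img=T["P"],T["ok"],T["img"]
box=np.zeros(ok.shape,bool);box[125:250,185:335]=1
b=ok&box&(P[...,2]>.011)&(P[...,2]<.14)
cnt=max(cv2.findContours(b.astype(np.uint8),0,2)[0],key=cv2.contourArea)
m=np.zeros(b.shape,np.uint8);cv2.drawContours(m,[cnt],-1,1,-1)
q=P[(m>0)&ok&(P[...,2]<.03)&(P[...,2]>.011)][:,:2].astype(np.float32)
r=cv2.minAreaRect(q);print("rect",r)
a=np.deg2rad(r[2]); 
# yaw of jig x in (-.35,.35)
cands=[a,a-np.pi/2,a+np.pi/2];yaw=min(cands,key=abs);print("yaw",yaw)
c,s=np.cos(yaw),np.sin(yaw);J=np.array([[c,s],[-s,c]])
C=np.array(r[0]);np.savez("jig.npz",C=C,yaw=yaw)
tojig=lambda X:np.concatenate([(X[...,:2]-C)@J.T,X[...,2:]],-1)
# knob sphere fit
K=[]
for D in(T,S):
    hsv=cv2.cvtColor(D["img"],cv2.COLOR_RGB2HSV)
    mm=((hsv[...,0]<8)|(hsv[...,0]>172))&(hsv[...,1]>120)&(hsv[...,2]>60)&D["ok"]
    p=D["P"][mm];p=p[np.linalg.norm(p-[.49,.035,.1],axis=1)<.03];K.append(p)
    f=least_squares(lambda x:np.linalg.norm(p-x,axis=1)-.014,[.49,.03,.09],loss="soft_l1",f_scale=.002)
    print("knob",f.x,tojig(f.x),len(p),np.sqrt(np.mean(f.fun**2)))
p=np.vstack(K);f=least_squares(lambda x:np.linalg.norm(p-x,axis=1)-.014,[.49,.03,.09],loss="soft_l1",f_scale=.002);print("both",f.x,tojig(f.x))
# height map in jig frame, 5mm cells
for nm,D in(("top",T),("side",S)):
    g=tojig(D["P"][D["ok"]]);g=g[(abs(g[:,0])<.16)&(abs(g[:,1])<.2)&(g[:,2]<.16)]
    H=np.zeros((30,38),int)
    ix=((g[:,0]+.15)//.01).astype(int).clip(0,29);iy=((g[:,1]+.19)//.01).astype(int).clip(0,37)
    np.maximum.at(H,(ix,iy),(g[:,2]*1000).astype(int))
    print(nm);print("x\\y  "+" ".join(f"{-185+10*j:4d}" for j in range(37,-1,-1)))
    for i in range(29,-1,-1): print(f"{-145+10*i:4d} "+" ".join(f"{H[i,j]:4d}" for j in range(37,-1,-1)))
```

```text
rect ((0.5812219381332397, -0.002887025475502014), (0.30022457242012024, 0.3799607455730438), 11.163599014282227)
yaw 0.19484155917161833
knob [0.48928007 0.03473076 0.09463516] [-0.08291895  0.05470696  0.09463516] 69 0.001567972319770619
knob [0.49205503 0.03447923 0.09479598] [-0.0802452   0.05392293  0.09479598] 51 0.0013707701845553004
both [0.49026706 0.03442394 0.09463817] [-0.08201004  0.05421486  0.09463817]
top
x\y   185  175  165  155  145  135  125  115  105   95   85   75   65   55   45   35   25   15    5   -5  -15  -25  -35  -45  -55  -65  -75  -85  -95 -105 -115 -125 -135 -145 -155 -165 -175 -185
 145   19   21   22   20   23   47   49   50   48   50   22   24   20   21   22   22   22   22   20   20   24   68   66   66   64   65   66   65   68   67   65   64   65   67   66   65   24   23
 135   21   24   26   20   51   50   54   50   54   49   24   21   22   20   22   18   19   21   21   21   59   67   65   66   66   66   66   65   64   65   65   63   66   68   65   64   20   22
 125   23   26   23   20   51   50   52   52   53   50   22   22   21   21    0   93    0 
[... 10719 characters left out ...]
   19   19   19   20   17   20   17   19   19   20   20   18   19   19   18   19   19   18   18   19   18   18   19
-125   20   21   21   20   19   19   19   20   19   19   19   19   18   18   19   19   21   19   17   20   18   20   18   18   18   17   19   19   19   19    0   17   19   18   20   21   19   17
-135   19   22   20   20   19   20   20   19   20   19   20   18   18   19   17   18   20   18   20   19   18   18   18   21   18   20   20   18   19   18   19   19   21   19   18   21   19   16
-145   19   19   18   20   19   19   20   18   19   20   18   20   20   19   18   19   18   20   17   19   19   18   18   19   18   18   18   18   18   20   18   19   20   17   18   17   17   17
```

The jig is at (0.581, −0.003) with yaw 0.195, the knob is at jig (−82, 54, 94) mm, and the back face is at x ≈ −90, y ≈ −95 mm. I'll grasp the knob across y, from above.

```bash
cat >> h.py <<'E'
from scipy.spatial.transform import Rotation as Ro
_j=np.load("jig.npz") ; C=_j["C"];yaw=float(_j["yaw"])
def W(x,y,z): c,s=np.cos(yaw),np.sin(yaw);return [float(C[0]+c*x-s*y),float(C[1]+s*x+c*y),float(z)]
def Jg(p): c,s=np.cos(yaw),np.sin(yaw);d=np.array(p[:2])-C;return np.round([c*d[0]+s*d[1],-s*d[0]+c*d[1],p[2]],4)
def q(a): x=Ro.from_euler("z",a)*Ro.from_euler("x",np.pi);v=x.as_quat();return [float(v[3]),*map(float,v[:3])]
KN=np.array([-.082,.0545,.094]);ROD=np.array([KN[0]+np.sqrt(.07**2-(KN[2]-.063)**2),.063])
def st(): o=observe();print(round(o["time_s"],2),"jig",Jg(o["tool_pos"]),"F",np.round(o["contact_force"],1),"w",round(o["gripper_width"],4),"ff",np.round(o["finger_force"],1))
E
python3 - <<'E'
from h import *
o=observe();print(o["tool_rot"],ROD)
for a in(yaw,yaw+np.pi): print(a,inverse_kinematics(W(KN[0],KN[1],.2),q(a)))
a=min((yaw,yaw+np.pi),key=lambda a:-abs(np.dot(q(a),o["tool_rot"])))
J0=np.array(o["joints"])
movep(W(KN[0],KN[1],.2),q(a))
move_gripper(.06,20)
print(move_straight(W(KN[0],KN[1],KN[2]-.021),speed=.1,max_force=10));st()
move_gripper(.0,20);st()
save(camera("side"),"g1.png")
c=camera("side")["pixels"][130:260,190:360,::-1];cv2.imwrite("pics/g1c.png",cv2.resize(c,None,fx=4,fy=4))
E
```

```text
[-5.36351536e-04  9.86759977e-01  1.62186432e-01 -1.46198938e-04] [-0.01923855  0.063     ]
0.19484155917161833 [ 0.45440751  0.27611316 -0.67844457  1.95359164  0.20736458  0.98092718
 -1.6977059 ]
3.3364342127614113 [ 0.72717581  0.37586165 -1.03002866  1.94672927  0.37655289  1.02712408
  1.29348782]
False
4.35 jig [-0.0817  0.0544  0.0735] F [-0.1  0.2  0.6] w 0.06 ff 0.0
4.75 jig [-0.082   0.0544  0.0731] F [-0.8 -1.   2.2] w 0.0266 ff 19.6
```

View pics/g1c.png

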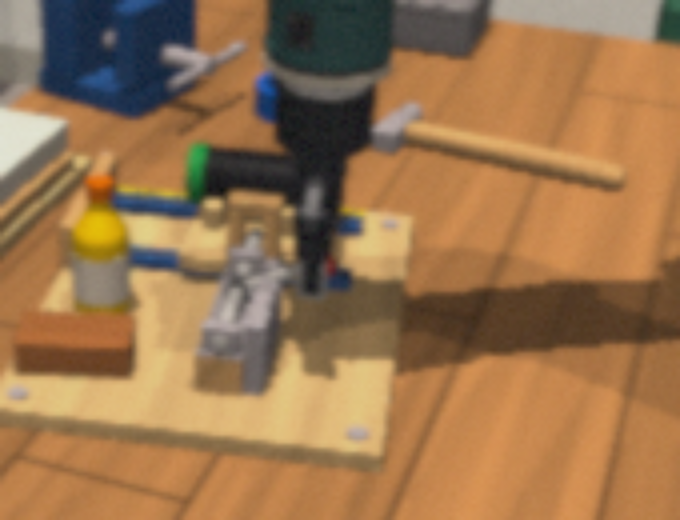

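The crop shows the fingers around the knob at about (320,265). The width of 26.6 mm confirms the grasp. Next I swing it up along the arc.

Run:
```python
from h import *
h0=np.arctan2(KN[2]-.063,ROD[0]-KN[0])
off=observe()["tool_pos"][2]-KN[2]
for h in np.linspace(h0,.44+.98,8)[1:]:
    hit=move_straight(W(ROD[0]-.07*np.cos(h),KN[1],.063+.07*np.sin(h)+off),speed=.06,max_force=25)
    print(round(h-.44,2),hit);st()
    if hit: break
c=camera("side")["pixels"][130:260,190:360,::-1];cv2.imwrite("pics/g2c.png",cv2.resize(c,None,fx=4,fy=4))
```

```text
0.16 False
5.16 jig [-0.077   0.0545  0.0817] F [-2.  -1.2  0.5] w 0.0266 ff 20.3
0.29 False
5.47 jig [-0.071   0.0545  0.0893] F [-3.8 -0.7  2.7] w 0.0267 ff 20.3
0.43 False
5.78 jig [-0.0641  0.0545  0.0958] F [-2.2 -1.3  2.7] w 0.0264 ff 20.2
0.57 False
6.08 jig [-0.0563  0.0545  0.1013] F [-1.1 -0.5  1.3] w 0.0263 ff 20.1
0.71 False
6.39 jig [-0.0479  0.0545  0.1058] F [-1.2 -1.2  1.6] w 0.0265 ff 20.1
0.84 False
6.7 jig [-0.0389  0.0545  0.1091] F [ 0.1 -1.2  0.1] w 0.0266 ff 20.2
0.98 False
7.01 jig [-0.0296  0.0545  0.1112] F [ 0.7 -1.  -0.8] w 0.0262 ff 20.2
```

View pics/g2c.png

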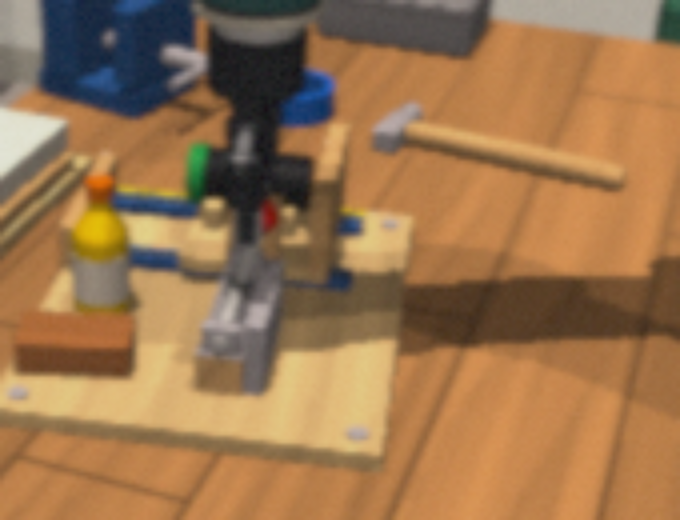

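The handle is up, with the knob still between the fingers at about (268,215). Now I draw the bolt.

Run:
```python
from h import *
p=Jg(observe()["tool_pos"])
print(move_straight(W(p[0],p[1]+.053,p[2]),speed=.06,max_force=15));st()
hold(.2)
c=camera("side");P,ok=cloud(c)
hsv=cv2.cvtColor(c["pixels"],cv2.COLOR_RGB2HSV)
m=((hsv[...,0]<8)|(hsv[...,0]>172))&(hsv[...,1]>120)&(hsv[...,2]>60)&ok
r=P[m];r=r[(r[:,2]>.08)&(r[:,2]<.16)];print(len(r),[Jg(x) for x in r[:3]])
cv2.imwrite("pics/g3c.png",cv2.resize(c["pixels"][130:260,190:360,::-1],None,fx=4,fy=4))
```

```text
True
7.87 jig [-0.0302  0.1042  0.111 ] F [ 0.4 -6.4  6.7] w 0.0267 ff 20.8
50 [array([0.0898, 0.0343, 0.1272]), array([0.0882, 0.0406, 0.1269]), array([-0.0416,  0.1276,  0.1553])]
```

View pics/g3c.png

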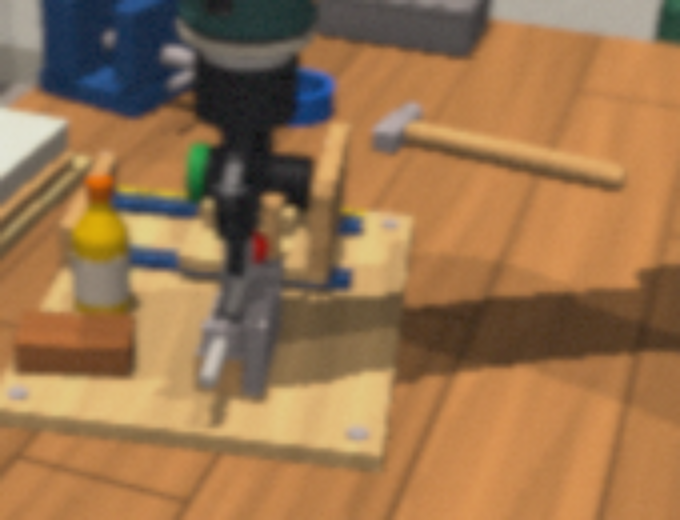

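The bolt moved 49.7 mm and met its end stop; the rod end now sticks out at about (215,360). I'll release, retreat upwards and push the carriage.

Run:
```python
from h import *
p=Jg(observe()["tool_pos"])
move_gripper(.055);print(move_straight(W(p[0],p[1],.24),speed=.15,max_force=15))
o=observe();move_gripper(0)
movep(W(-.135,-.095,.24),o["tool_rot"])
print(move_straight(W(-.135,-.095,.072),speed=.15,max_force=10));st()
print(move_straight(W(-.108,-.095,.072),speed=.1,max_force=10));st()
print(move_straight(W(-.03,-.095,.072),speed=.06,max_force=25));st()
print(move_straight(W(.004,-.095,.072),speed=.04,max_force=18));st()
c=camera("side");cv2.imwrite("pics/g4c.png",cv2.resize(c["pixels"][130:260,190:360,::-1],None,fx=4,fy=4))
```

```text
False
False
12.25 jig [-0.1345 -0.0951  0.0727] F [-0.1 -0.2  0.6] w 0.0001 ff 0.0
False
12.67 jig [-0.108  -0.0949  0.0721] F [-1.6  0.7  0.1] w -0.0003 ff 0.0
False
14.12 jig [-0.0299 -0.095   0.0721] F [0.1 1.1 0.5] w -0.0 ff 0.0
True
14.7 jig [-0.0094 -0.0949  0.0711] F [-3.1 -0.3 -1.7] w 0.0002 ff 0.0
```

View pics/g4c.png

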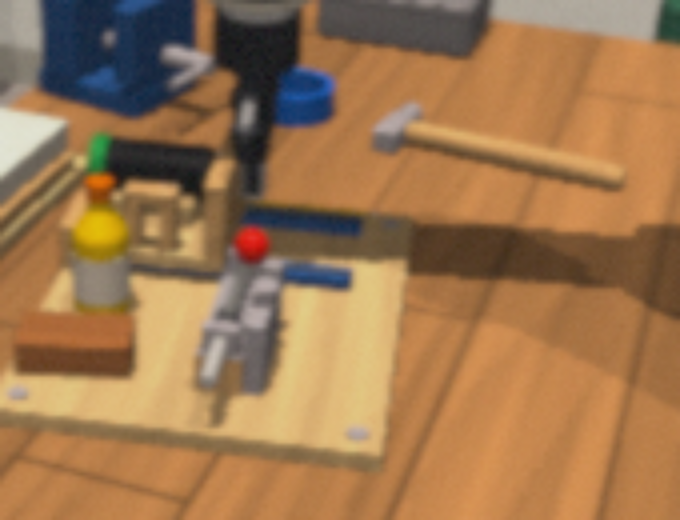

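The carriage is at the stop (its back at about (220,215)), and the handle and bolt have stayed drawn (knob at (252,243)). I'll retreat and verify the positions.

Run:
```python
from h import *
move_straight(W(-.08,-.095,.072),speed=.15);move_straight(W(-.12,-.095,.25),speed=.2)
movep(W(-.2,-.2,.3),observe()["tool_rot"]);st()
c=camera("top");P,ok=cloud(c);g=P[ok];d=np.array([np.cos(yaw),np.sin(yaw)]);e=np.array([-d[1],d[0]])
x=(g[:,:2]-C)@d;y=(g[:,:2]-C)@e
def edge(P,z0):
    b=(z0[1]>.108)&(z0[1]<.123)
P0=np.load("top0.npz");g0=P0["P"][P0["ok"]]
for G in(g0,g):
    x=(G[:,:2]-C)@d;y=(G[:,:2]-C)@e
    m=(G[:,2]>.112)&(G[:,2]<.125)&(((y>-.08)&(y<-.025))|((y<-.12)&(y>-.165)))&(x>-.12)&(x<.06)
    print("back x",np.median(x[m]),m.sum())
hsv=cv2.cvtColor(c["pixels"],cv2.COLOR_RGB2HSV)
m=((hsv[...,0]<8)|(hsv[...,0]>172))&(hsv[...,1]>120)&(hsv[...,2]>60)&ok
r=P[m];r=r[(r[:,2]>.08)&(r[:,2]<.17)];print("knob",Jg(np.median(r,0)),len(r))
```

```text
17.04 jig [-0.2002 -0.2     0.2993] F [0.5 0.2 0.5] w -0.0 ff 0.0
back x -0.07629198444173645 226
back x 0.013039750242288156 222
knob [-0.0391  0.1037  0.1413] 75
```

The carriage has travelled 89.3 mm, and the knob at y ≈ 104 mm puts the bolt about 49 mm drawn.

```bash
python3 -c "
from workcell import *
print(hand_in())"
```

```text
the job is handed in; nothing more can be done
None
```

The job is handed in: by my camera measurements the bolt is drawn about 49 of 50 mm and the carriage has travelled about 89 of 90 mm to its stop, with the arm clear; the loose things looked untouched in the pictures, though I didn't measure them, and the hand-in returned no verdict.

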